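Open the safety cap of the leather cleaner

ROBOT

A 6-joint arm with a two-finger parallel gripper is mounted at the origin on a cart in front of the work surface, level with it; the furniture and walls round the work are solid. World frame = base frame: x ahead of the robot, y to its left, z up, the work surface at z = 0. Lengths are in m, angles in rad, forces in N, time in s.
With the tool pointing down it reaches from about 0.375 to 0.975 m from the base axis. Payload 3.8 kg.
Tool frame: the origin (TCP) lies between the finger pads; the fingertips stand 22 mm ahead of it and the grasp point (between the pads) lies 3 mm ahead of it; z points along the fingers, y is the direction in which the jaws open and shut (so a half turn about z gives the same grasp; the last joint's range is limited). The gripper opens to 88 mm and grips with 3 to 60 N. Pads are 18 mm wide; open, the fingers measure 123 mm over their backs; the gripper's body (75 mm by 187 mm) begins 45 mm behind the grasp point.
Start: joints at [-1.197, 0.264, 1.604, -0, 1.274, -0.037], TCP at [0.27, -0.619, 0.261] pointing down, gripper open.
Joint ranges: [-2.63, 2.63], [-0.94, 2.18], [0.31, 2.57], [-1.31, 4.45], [0, 2.66], [-2.55, 2.55]. Speed limits (rad/s): [2.57, 2.57, 3.14, 3.14, 3.14, 3.14].

INTERFACE

Orientations are given as a unit quaternion [w, x, y, z].
In Python, from cell import manip gives the robot as it stands. Calls block until the motion is done:
- manip.move_to(position, orientation): joint-space move of the TCP to a pose.
- manip.servo_line(position, orientation=None, max_speed=0.15, max_force=None): straight line of the TCP; orientation=None keeps the orientation; max_speed is the mean speed in m/s. With max_force (N) it stops when the force on the tool has changed by that much, and returns True; else False.
- manip.goto_joints(angles): joint-space move.
- manip.open() and manip.grab(newtons=None): open the fingers fully, or close them until they stop; newtons is the grip in N (None keeps the last).
- manip.pause(seconds).
- manip.solve_ik(position, orientation): joint angles nearest the present ones, or None.
- manip.get_obs(): the state.
- manip.capture(name): name is "scene" or "top" or "wrist"; returns the picture (420x560x3 uint8, red, green, blue); there is no depth.
- manip.camera_params(name): a dict with "K" (3x3 intrinsics, pixels), "world_from_camera" (4x4, takes a point from camera to world coordinates); the wrist camera has in their place "mount" (4x4, takes a point from camera to tool coordinates, whose origin is the TCP and whose axes are the flange's). Camera axes: x right, y up, looking along -z (the intrinsics and any distortion apply to the point x, -y, -z); pixel columns grow to the right and rows downward; lengths in m; the calibration is good to about 2 mm. The wrist camera is an equidistant fisheye: a pixel r from the principal point sees the ray r / f radians off the axis. A picture is of the moment at which its call begins: read the wrist's pose just before it. camera_params takes no time and is no camera call.
A pose or a line that the arm cannot do raises manip.IKError and nothing moves.
- manip.sign_off(): hands the job in, once; it reports no verdict.
The state is a dict: "t": time; "joint_pos": joint angles; "qvel": joint speeds; "joint_torque": joint torques, N m; "tcp_pos": TCP position; "ee_rot": TCP orientation; "force": force on the tool from outside, world axes, zero at the start; "wrist_torque": the same for the moment, N m; "width": opening from 0.0 (shut) to 1.0 (fully open).
Only numpy, scipy, OpenCV 4.12 (cv2) and the standard library are available. Lean on these libraries where they do the work, as an engineer would, in place of code of your own. Each camera call takes 0.05 s, during which the arm holds its last target.

TASK

Open the big cleaner bottle that is clamped in the wooden stand: grip its wide ribbed safety cap, press it down, keep it pressed and turn it anticlockwise (seen from above) until you feel it come up against its stop, then lift it straight off. Finish while still holding the cap in the gripper, upright and still, straight above the bottle and about a hand's breadth (8 to 10 cm) higher than it sat. Leave the other bottles and things where they are.

Things in the scene. Friction and masses are not known exactly. Their poses are not given: they have to be found in the camera images.
- cleaner_bottle: White round plastic bottle, 72 mm across, clamped in a square wooden stand (110x110x34 mm) fixed to the counter; it cannot move or turn. Origin: centre of the stand's underside, on the counter; z up along the bottle's axis. Shoulder: 72 mm across at z = 112 mm, tapering to 27 mm at 146 mm; above it a 37 mm wide bayonet neck, hidden in the cap. Loose bystanders stand about 140 mm from its axis.
- cap: Grey ribbed round push-and-turn cap, 50 mm across, 32 mm high, loose, 25 to 50 g; origin at the centre of its underside, z up; x as the bottle's x when closed (within 4 degrees). Closed, its underside is 158 mm above the counter. Unpressed, it neither turns more than about 8 degrees nor pulls off. Pressed, it turns anticlockwise 60 to 80 degrees to a firm stop; about 2 mm of sideways play.
- cap_top (a point): Centre of the cap's top face, 32 mm above the cap's origin, 190 mm above the counter when closed. The straight ribbed side below it, 32 mm high, is where to grip.
- neck_stop: The three stop ribs of the neck, part of the bottle, hidden under the cap; origin the same as the bottle's. The cap's three inner lugs come up against them at the end of the turn; there, and up to about 20 degrees before, the cap lifts straight off. It is clear of the neck after rising 28 mm.
- plunger (a joint): Sprung disc on the neck that carries the cap by its roof: 0 with the cap up or off, grows to 0.008 m as the cap is pressed down (about 5 N to start, 9 N at 4 mm, 12 N at the bottom). The cap can turn only while this is above 0.0035.
- care_bottle_a: White round leather-care bottle with a narrow cap, 52 mm across, 152 mm high, loose bystander; origin under its centre.
- care_bottle_b: Another white leather-care bottle like care_bottle_a, loose bystander; origin under its centre.
- heel_block: Black rubber heel block, 56x54x12 mm, loose bystander lying on the counter; origin under its centre.
Things that resemble listed ones, but are neither listed nor needed, are in the scene too. Leave any green or turquoise look-alike of the cap alone.

How it is judged:
By the outcome, as a careful person would: the job done as asked, in the order asked, and still so for the second after the job is handed in, while the arm keeps its last pose, push and grip.
It also fails if it takes over 48 s, if anything falls off the work surface, if the arm or the gripper's body presses on something with over 40 N, if the wrist force passes 120 N, or if a joint passes its speed limit or range.

## Working session

There is one attempt and no reset: what is moved stays moved. The work goes in short steps, each a Python script; the robot and the scene stay as the last script left them, time stands still between calls to the robot, and variables do not carry over. Pictures are saved under pics/ and viewed, and the job is handed in when it is done.

```bash
ls; mkdir -p pics
python3 - <<'E'
from cell import manip
import cv2,json,numpy as np
o=manip.get_obs();print(o)
for n in("scene","top","wrist"):
    im=manip.capture(n);cv2.imwrite(f"pics/{n}0.png",im[:,:,::-1])
    p=manip.camera_params(n);print(n,p)
E
```

```text
pics
{'t': 0.0, 'joint_pos': array([-1.19689628e+00,  2.64787373e-01,  1.60534867e+00, -1.17792593e-05,
        1.27371964e+00, -3.68944032e-02]), 'qvel': array([ 1.11690803e-04, -1.22123934e-03,  3.84592632e-05,  2.15311209e-03,
       -2.52515573e-04,  4.70521743e-04]), 'joint_torque': array([-3.94672825e-04, -5.02110064e+01, -3.56876278e+01,  7.28678517e-02,
        2.94416025e-02, -1.43051789e-04]), 'tcp_pos': array([ 0.26931063, -0.61822938,  0.25937859]), 'ee_rot': array([-1.11454174e-03,  9.78979066e-01,  2.03957612e-01, -1.95311861e-04]), 'force': array([-0.1942205 ,  0.34939661,  0.18035632]), 'wrist_torque': array([0.01421402, 0.04462865, 0.00791673]), 'width': 0.9974945741767469}
scene {'K': array([[473.3391674 ,   0.        , 288.75608013],
       [  0.        , 473.3391674 , 214.75366328],
       [  0.        ,   0.        ,   1.        ]]), 'world_from_camera': array([[-0.73301133,  0.49036902, -0.47141554,  0.11955232],
       [-0.67988342, -0.50648732,  0.53031041,  0.48588186],
       [ 0.0212818 ,  0.70923115,  0.70465471,  0.74466084],
       [ 0.        ,  0.     
[... 283 characters left out ...]
     [-0.99993989,  0.01044164,  0.00334424,  0.00681172],
       [ 0.00425955,  0.08890611,  0.9960309 ,  1.18909772],
       [ 0.        ,  0.        ,  0.        ,  1.        ]])}
wrist {'K': array([[325.1922621 ,   0.        , 277.87913308],
       [  0.        , 325.1922621 , 213.03082184],
       [  0.        ,   0.        ,   1.        ]]), 'mount': array([[ 4.49891826e-04,  9.46697110e-01,  3.22124789e-01,
         8.46950341e-02],
       [ 9.99999687e-01, -6.35683484e-04,  4.71581317e-04,
         1.85333822e-04],
       [ 6.51214078e-04,  3.22124476e-01, -9.46697099e-01,
        -1.24479285e-01],
       [ 0.00000000e+00,  0.00000000e+00,  0.00000000e+00,
         1.00000000e+00]])}
```

View pics/scene0.png

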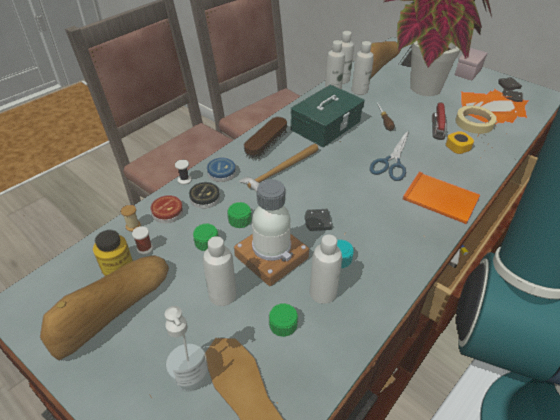

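View pics/top0.png

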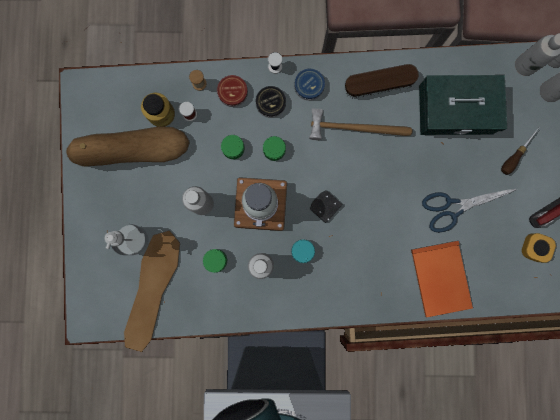

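View pics/wrist0.png

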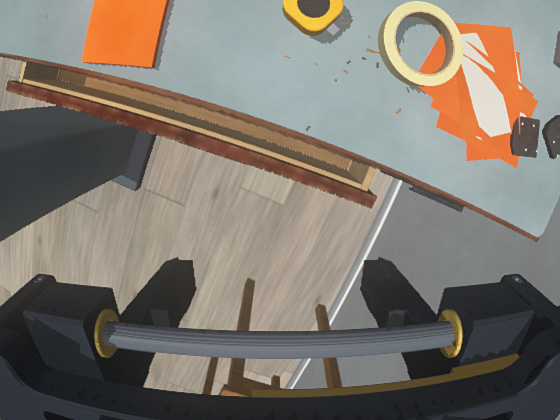

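The wanted cap is the grey one on the stand bottle, at scene (271,195) and top (260,197). It could be confused with:
- green caps at top (232,147), (274,148) and (215,261)
- the turquoise cap at (303,251)
- the care bottles' narrow white caps at (195,197) and (260,265)
- the dark lid at (154,104)

I choose the grey ribbed cap and check it in a close crop.

Run:
```python
import cv2,numpy as np
a=cv2.imread("pics/scene0.png")[170:290,200:350];b=cv2.imread("pics/top0.png")[150:290,170:345]
a=cv2.resize(a,None,fx=3,fy=3,interpolation=2)[:, :390];b=cv2.resize(b[:120],None,fx=3,fy=3,interpolation=2)[:, :400]
cv2.imwrite("pics/crop0.png",np.hstack([a[:360],b[:360]]))
```

```text
(no output)
```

View pics/crop0.png

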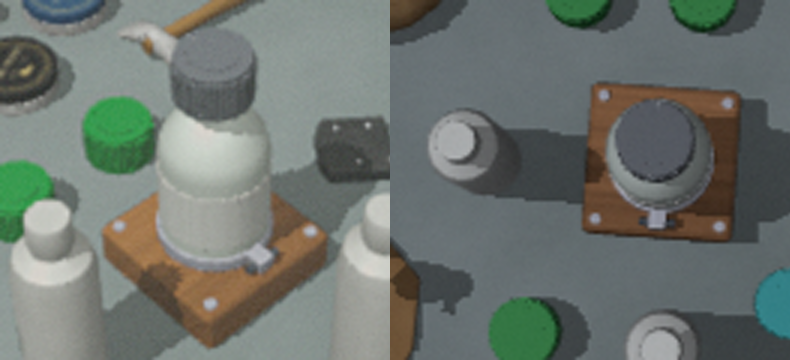

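```bash
cat > h.py <<'E'
import numpy as np,cv2
from cell import manip
from scipy.spatial.transform import Rotation as R
def ray(n,u,v):
    p=manip.camera_params(n);K=p["K"];T=p["world_from_camera"]
    d=np.array([(u-K[0,2])/K[0,0],-(v-K[1,2])/K[1,1],-1.]);return T[:3,3],T[:3,:3]@d
def onplane(n,u,v,z):
    c,d=ray(n,u,v);return c+d*(z-c[2])/d[2]
def proj(n,P):
    p=manip.camera_params(n);K=p["K"];T=p["world_from_camera"]
    q=T[:3,:3].T@(np.array(P)-T[:3,3]);return K[0,2]-K[0,0]*q[0]/q[2],K[1,2]+K[1,1]*q[1]/q[2]
def quat(yaw): # tool down, tool y-axis direction: angle yaw
    y=np.array([np.cos(yaw),np.sin(yaw),0]);z=np.array([0,0,-1.]);x=np.cross(y,z)
    q=R.from_matrix(np.c_[x,y,z]).as_quat();return np.r_[q[3],q[:3]]
E
python3 - <<'E'
from h import *
b=cv2.imread("pics/top0.png").astype(int)
print(b[190:204:4,250:270:4].tolist())
g=b.sum(2); sat=b.max(2)-b.min(2)
m=((g>180)&(g<330)&(sat<32)).astype(np.uint8)
roi=np.zeros_like(m);roi[178:218,238:282]=1
m=cv2.morphologyEx(m*roi,cv2.MORPH_OPEN,np.ones((3,3),np.uint8))
n,l,s,c=cv2.connectedComponentsWithStats(m)
print(s,c)
cv2.imwrite("pics/m.png",np.hstack([cv2.resize((m*255)[160:230,220:300],None,fx=4,fy=4,interpolation=0)]))
# stand wood mask
w=((b[:,:,2]-b[:,:,0]>30)).astype(np.uint8);r2=np.zeros_like(w);r2[165:245,225:295]=1
cs,_=cv2.findContours(cv2.morphologyEx(w*r2,cv2.MORPH_CLOSE,np.ones((7,7),np.uint8)),0,2)
k=max(cs,key=cv2.contourArea);rect=cv2.minAreaRect(k);print(rect)
P=[onplane("top",*q,.034) for q in cv2.boxPoints(rect)];print(np.round(P,4),np.mean(P,0))
# screws by hand from crop
for q in[(603,95),(727,103),(719,227),(595,218)]:print(onplane("top",(q[0]-390)/3+170,q[1]/3+150,.034))
print("captop top",onplane("top",258.7,196.3,.19),"scene",onplane("scene",271,187.7,.19))
E
```

```text
[[[97, 90, 85], [97, 90, 85], [95, 89, 85], [96, 88, 84], [95, 88, 83]], [[95, 90, 85], [95, 87, 82], [96, 88, 85], [98, 89, 86], [96, 88, 84]], [[95, 88, 84], [97, 88, 85], [97, 89, 85], [95, 89, 84], [96, 88, 83]], [[97, 90, 85], [95, 87, 83], [95, 87, 83], [96, 88, 84], [95, 87, 84]]]
[[     0      0    560    420 234380]
 [   279    178      3      3      9]
 [   245    183     33     35    811]] [[279.56148989 209.53918423]
 [280.         179.        ]
 [261.72379778 198.51418002]]
((259.9644775390625, 203.49746704101562), (49.302955627441406, 49.44544982910156), 4.085616588592529)
[[ 0.5077  0.0972  0.034 ]
 [ 0.6157  0.0914  0.034 ]
 [ 0.6091 -0.0163  0.034 ]
 [ 0.5012 -0.0096  0.034 ]] [0.55843552 0.0406707  0.034     ]
[0.6056771  0.08274226 0.034     ]
[ 0.60076809 -0.00764979  0.034     ]
[ 0.51035934 -0.00269938  0.034     ]
[0.51594795 0.08707918 0.034     ]
captop top [0.55790279 0.03866625 0.19      ] scene [0.55911505 0.04063413 0.19      ]
```

View pics/m.png

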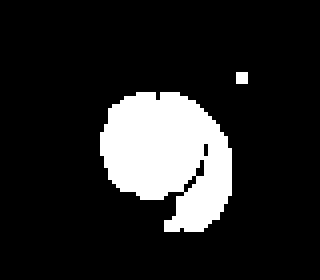

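Both views agree within about 2 mm: the cap centre is at about (0.558, 0.040) and the stand centre at (0.558, 0.040). The stand edges measure 108 mm against 110 mm given. Next I plan the wrist angle so there is room for about 95° of anticlockwise turn.

Run:
```python
from h import *
for d in range(-180,181,20):
    y=np.radians(d)
    print(d,*[None if s is None else np.round(s,2) for s in (manip.solve_ik([.5583,.04,z],quat(y)) for z in(.17,.28))])
for n,P in(("a",(195,197)),("b",(260,265))):print(n,onplane("top",*P,.152))
```

```text
-180 None None
-160 None None
-140 [ 0.03  0.12  1.95 -0.    1.07  2.47] [ 0.03  0.03  1.83 -0.    1.28  2.47]
-120 [ 0.03  0.12  1.95 -0.    1.07  2.12] [ 0.03  0.03  1.83 -0.    1.28  2.12]
-100 [ 0.03  0.12  1.95 -0.    1.07  1.77] [ 0.03  0.03  1.83 -0.    1.28  1.77]
-80 [ 0.03  0.12  1.95 -0.    1.07  1.42] [ 0.03  0.03  1.83 -0.    1.28  1.42]
-60 [ 0.03  0.12  1.95 -0.    1.07  1.07] [ 0.03  0.03  1.83 -0.    1.28  1.07]
-40 [ 0.03  0.12  1.95 -0.    1.07  0.73] [ 0.03  0.03  1.83 -0.    1.28  0.73]
-20 [ 0.03  0.12  1.95 -0.    1.07  0.38] [ 0.03  0.03  1.83 -0.    1.28  0.38]
0 [ 0.03  0.12  1.95 -0.    1.07  0.03] [ 0.03  0.03  1.83 -0.    1.28  0.03]
20 [ 0.03  0.12  1.95 -0.    1.07 -0.32] [ 0.03  0.03  1.83 -0.    1.28 -0.32]
40 [ 0.03  0.12  1.95 -0.    1.07 -0.67] [ 0.03  0.03  1.83 -0.    1.28 -0.67]
60 [ 0.03  0.12  1.95 -0.    1.07 -1.02] [ 0.03  0.03  1.83 -0.    1.28 -1.02]
80 [ 0.03  0.12  1.95 -0.    1.07 -1.37] [ 0.03  0.03  1.83 -0.    1.28 -1.37]
100 [ 0.03  0.12  1.95 -0.    1.07 -1.72] [ 0.03  0.03  1.83 -0.    1.28 -1.72]
120 [ 0.03  0.12  1.95 -0.    1.07 -2.07] [ 0.03  0.03  1.83 -0.    1.28 -2.07]
140 [ 0.03  0.12  1.95 -0.    1.07 -2.42] [ 0.03  0.03  1.83 -0.    1.28 -2.42]
160 None None
180 None None
a [0.55911855 0.16446805 0.152     ]
b [0.42818553 0.03559684 0.152     ]
```

Run:
```python
from h import *
Q=quat(np.radians(-40))
manip.move_to([.5583,.04,.30],Q)
o=manip.get_obs();print(o['t'],o['tcp_pos'],o['ee_rot'],Q,o['force'],o['wrist_torque'])
im=manip.capture("wrist");cv2.imwrite("pics/w1.png",im[:,:,::-1])
np.savez("w1.npz",p=o['tcp_pos'],q=o['ee_rot'])
```

```text
2.7 [0.55843643 0.03921004 0.29991922] [ 1.05151254e-04  9.06548408e-01  4.22101841e-01 -9.30883535e-05] [0.         0.90630779 0.42261826 0.        ] [-0.33356563  0.66921933 -0.24339264] [ 0.03692722 -0.02241307  0.00215118]
```

View pics/w1.png

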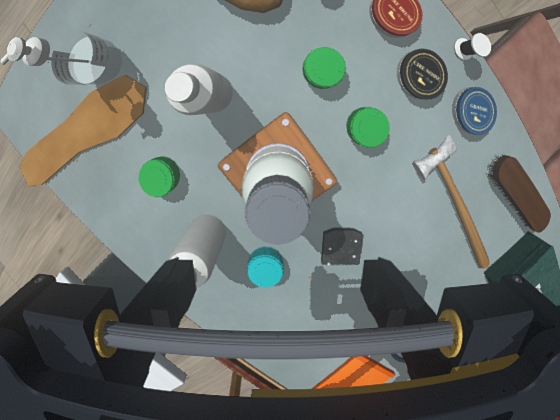

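The wrist view shows the grey cap's top face centred near (278,212), between the fingers. The turquoise look-alike is at (266,268). I'll fit the face and cast its ray to z = 0.19.

Run:
```python
from h import *
im=cv2.imread("pics/w1.png").astype(int);print(im[212,278],im[186,260])
c=im[212,278]
m=(np.abs(im-c).max(2)<16).astype(np.uint8);r=np.zeros_like(m);r[165:255,235:320]=1
m=cv2.morphologyEx(m*r,cv2.MORPH_OPEN,np.ones((5,5),np.uint8))
cs,_=cv2.findContours(m,0,2);k=max(cs,key=cv2.contourArea);e=cv2.fitEllipse(cv2.convexHull(k));print(e,cv2.contourArea(k))
p=manip.camera_params("wrist");K=p["K"];M=p["mount"];d=np.load("w1.npz")
Rw=R.from_quat(np.r_[d['q'][1:],d['q'][0]]).as_matrix()
def wr(u,v,z):
    a=np.array([u-K[0,2],v-K[1,2]]);r=np.hypot(*a);t=r/K[0,0]
    s=np.sin(t)/max(r,1e-9);x=np.array([a[0]*s,-a[1]*s,-np.cos(t)])
    c0=d['p']+Rw@M[:3,3];w=Rw@M[:3,:3]@x;return c0+w*(z-c0[2])/w[2]
P=wr(*e[0],.19);print(P)
h=cv2.convexHull(k)[:,0];W=np.array([wr(*q,.19) for q in h]);print("extent",np.ptp(W[:,:2],axis=0))
cc,rr=cv2.minEnclosingCircle(W[:,:2].astype(np.float32));print(cc,rr)
for q in[(286,122),(330,182),(225,167)]:print(wr(*q,.034))
```

```text
[143 135 128] [102 100  95]
((276.3338317871094, 214.22384643554688), (59.856666564941406, 63.61695861816406), 105.09561157226562) 2876.5
[0.5602973  0.04271781 0.19      ]
extent [0.04753215 0.04969934]
(0.55988609790802, 0.04226161167025566) 0.02494022436439991
[0.60834147 0.08330443 0.034     ]
[ 0.60333446 -0.00829777  0.034     ]
[0.51625825 0.08964355 0.034     ]
```

The wrist gives (0.560, 0.042) with a face radius of 24.9 mm, against 25 given. The mean of the three views is (0.559, 0.0405). I'll descend, grip and press.

Run:
```python
from h import *
Q=quat(np.radians(-40))
def s(l):
    o=manip.get_obs();print(l,round(o['t'],2),np.round(o['tcp_pos'],4),np.round(o['force'],1),np.round(o['wrist_torque'],2),round(o['width'],3));return o
C=[.559,.041]
hit=manip.servo_line([*C,.180],Q,max_speed=.1,max_force=12);o=s(f"down {hit}")
if not hit:
    manip.pause(.2);s("set");manip.grab(45);s("grab")
    cv2.imwrite("pics/t2.png",manip.capture("scene")[:,:,::-1])
```

```text
down False 4.1 [0.5597 0.041  0.1809] [ 0.1 -0.6  0.2] [-0.02 -0.01 -0.03] 1.001
set 4.3 [0.5594 0.041  0.1807] [0.3 0.8 0.9] [-0.07 -0.08  0.04] 1.002
grab 4.97 [0.559 0.041 0.18 ] [-0.6  0.4 -0.8] [ 0.01 -0.05 -0.01] 0.56
```

```bash
python3 -c "
import cv2;a=cv2.imread('pics/t2.png')[60:310,150:400];cv2.imwrite('pics/t2c.png',cv2.resize(a,None,fx=2.3,fy=2.3))"
```

```text
(no output)
```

View pics/t2c.png

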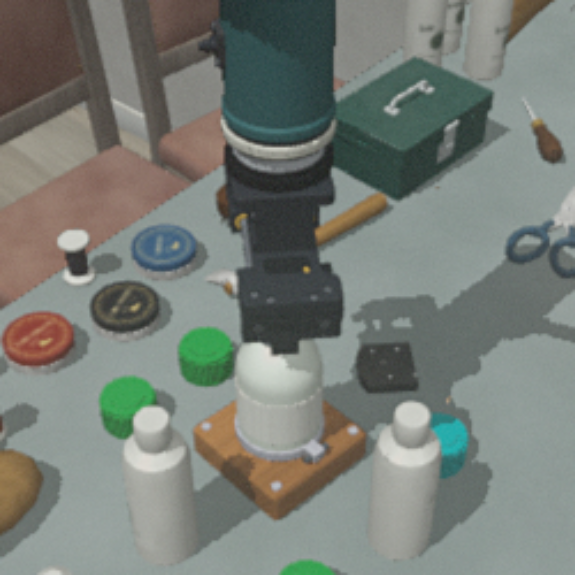

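The fingers closed at 49 mm, which matches the 50 mm cap, and side force is low. Now I press.

Run:
```python
from h import *
def s(l):
    o=manip.get_obs();print(l,round(o['t'],2),np.round(o['tcp_pos'],4),np.round(o['force'],1),np.round(o['wrist_torque'],2),round(o['width'],3));return o
C=[.559,.041]
for z in(.177,.174,.172,.170):
    hit=manip.servo_line([*C,z],max_speed=.02,max_force=18);o=s(f"{z} {hit}")
    manip.pause(.1);o=s(" ")
    if hit or o['force'][2]>14:break
```

```text
0.177 False 5.32 [0.5592 0.041  0.1779] [-3.   0.8  7. ] [-0.1   0.35  0.  ] 0.56
  5.42 [0.5592 0.041  0.178 ] [-1.5  0.6  6.3] [-0.01  0.37  0.03] 0.557
0.174 False 5.72 [0.5594 0.041  0.1755] [-3.1 -0.1  9.1] [-0.07  0.44  0.04] 0.558
  5.82 [0.5594 0.041  0.1755] [-3.4 -0.2  8.3] [0.02 0.48 0.02] 0.56
0.172 False 6.07 [0.5595 0.041  0.1738] [-4.2 -0.  10.6] [-0.01  0.54 -0.01] 0.563
  6.17 [0.5595 0.041  0.1738] [-3.3  0.3  9.2] [-0.03  0.57  0.  ] 0.562
0.17 False 6.42 [0.5595 0.041  0.1721] [-5.1  0.8 11.2] [-0.02  0.68  0.04] 0.566
  6.52 [0.5595 0.041  0.1722] [-4.6 -0.3 11.4] [-0.06  0.72 -0.  ] 0.56
```

Run:
```python
from h import *
def s(l):
    o=manip.get_obs();print(l,round(o['t'],2),np.round(o['tcp_pos'],4),np.round(o['force'],1),np.round(o['wrist_torque'],2),round(o['width'],3),round(o['joint_pos'][5],3));return o
P=[.5587,.041,.1692]
for d in range(-35,0,5):
    hit=manip.servo_line(P,quat(np.radians(d)),max_speed=.05,max_force=20);o=s(f"{d} {hit}")
    if hit or abs(o['wrist_torque'][2])>1.0 or o['t']>18:break
```

```text
-35 False 6.77 [0.5601 0.0411 0.1719] [-2.6 -0.3 11.1] [-0.08  0.39 -0.01] 0.56 0.639
-30 False 7.02 [0.5605 0.041  0.172 ] [-2.4 -0.3 11.9] [-0.02  0.31  0.06] 0.566 0.552
-25 False 7.27 [0.5608 0.0411 0.1722] [-1.3  0.8 11.1] [-0.04  0.25  0.06] 0.565 0.465
-20 False 7.52 [0.561  0.0411 0.1723] [-1.1  0.1 11. ] [-0.01  0.06  0.03] 0.56 0.378
-15 False 7.77 [0.5611 0.0412 0.1723] [-1.2 -0.7 10.9] [-0.03  0.11  0.04] 0.565 0.29
-10 False 8.02 [0.5612 0.0412 0.1724] [ 0.   0.3 11.3] [0.04 0.11 0.08] 0.561 0.203
-5 False 8.27 [0.5613 0.0412 0.1724] [ 0.   1.  12.1] [0.06 0.   0.02] 0.562 0.116
```

Torque is only about 0.05 N·m, far below grip slip, so the cap is turning while pressed with about 11 N. I continue to the stop.

Run:
```python
from h import *
def s(l):
    o=manip.get_obs();print(l,round(o['t'],2),np.round(o['tcp_pos'],4),np.round(o['force'],1),np.round(o['wrist_torque'],2),round(o['width'],3),round(o['joint_pos'][5],3));return o
P=[.5587,.041,.1692]
for d in list(range(0,15,5))+list(range(13,52,2)):
    hit=manip.servo_line(P,quat(np.radians(d)),max_speed=.05,max_force=20);o=s(f"{d} {hit}")
    if hit or abs(o['wrist_torque'][2])>.35 or o['t']>20:break
```

```text
0 False 8.52 [0.5614 0.0412 0.1724] [ 0.   1.1 12.2] [ 0.01 -0.05  0.01] 0.562 0.028
5 False 8.77 [0.5614 0.0412 0.1724] [-0.1  0.2 11.4] [ 0.03 -0.01  0.01] 0.563 -0.059
10 False 9.02 [0.5614 0.0413 0.1725] [ 0.2  1.  11.7] [ 0.05 -0.    0.06] 0.559 -0.146
13 False 9.27 [0.5614 0.0413 0.1725] [-0.7  1.4 11.3] [ 0.07 -0.05  0.06] 0.56 -0.198
15 False 9.52 [0.5614 0.0413 0.1725] [-0.2  0.5 11. ] [ 0.12 -0.05  0.  ] 0.561 -0.233
17 False 9.77 [0.5614 0.0413 0.1725] [ 1.   0.7 11.8] [ 0.02 -0.01 -0.01] 0.562 -0.268
19 False 10.02 [0.5614 0.0413 0.1725] [-0.2  1.3 10.3] [ 0.07 -0.04  0.05] 0.563 -0.303
21 False 10.27 [0.5614 0.0413 0.1725] [ 1.2 -0.  10.9] [ 0.09 -0.06  0.01] 0.561 -0.338
23 False 10.52 [0.5614 0.0413 0.1725] [ 0.6  1.  10.7] [ 0.09 -0.11  0.04] 0.559 -0.373
25 False 10.77 [0.5614 0.0413 0.1725] [ 0.6  1.  11.2] [ 0.08 -0.01  0.02] 0.561 -0.408
27 False 11.02 [0.5612 0.0412 0.1725] [-0.5 -0.4 11.9] [-0.05  0.01 -0.05] 0.564 -0.442
29 False 11.27 [0.561  0.0409 0.1724] [-2.1  0.2 11.8] [-0.1   0.19 -0.11] 0.562 -0.477
31 False 11.52 [0.5607 0.0409 0.1724] [-2.6 -1.4 13. ] [-0.15  0.29 -0.2 ] 0.563 -0.512
33 False 11.77 [0.5606 0.0408 0.1724] [-1.5 -0.3 13.1] [-0.17  0.4  -0.61] 0.562 -0.546
```

Run:
```python
from h import *
def s(l):
    o=manip.get_obs();print(l,round(o['t'],2),np.round(o['tcp_pos'],4),np.round(o['force'],1),np.round(o['wrist_torque'],2),round(o['width'],3),round(o['joint_pos'][5],3));return o
P=[.5587,.041,.1692]
for d in (34,35,36):
    hit=manip.servo_line(P,quat(np.radians(d)),max_speed=.05,max_force=20);o=s(f"{d} {hit}")
    if hit or abs(o['wrist_torque'][2])>1:break
```

```text
34 False 12.02 [0.5606 0.0409 0.1724] [-3.1 -2.  12.1] [-0.17  0.4  -0.97] 0.561 -0.563
35 False 12.27 [0.5606 0.0409 0.1724] [-2.5 -1.3 13.6] [-0.17  0.42 -1.29] 0.561 -0.579
```

The torque rises sharply to 1.3 N·m at 75°, with no movement: that is the firm stop. I ease back 3° to unload the lugs and lift straight up.

Run:
```python
from h import *
def s(l):
    o=manip.get_obs();print(l,round(o['t'],2),np.round(o['tcp_pos'],4),np.round(o['force'],1),np.round(o['wrist_torque'],2),round(o['width'],3));return o
C=[.560,.041]
manip.servo_line([.5587,.041,.1692],quat(np.radians(31.5)),max_speed=.05);s("ease")
for z in(.176,.182,.188,.196,.205,.215,.225):
    hit=manip.servo_line([*C,z],max_speed=.04,max_force=22);o=s(f"{z} {hit}")
    if hit or (o['force'][2]<-8):break
cv2.imwrite("pics/t3.png",manip.capture("scene")[60:310,150:400,::-1])
```

```text
ease 12.52 [0.5606 0.0408 0.1723] [-1.6 -0.5 12.6] [-0.11  0.36 -0.33] 0.562
0.176 False 12.84 [0.5605 0.0408 0.1774] [-2.3 -0.7  8.3] [-0.25  0.36 -0.23] 0.564
0.182 False 13.14 [0.5602 0.0409 0.1822] [ 1.2 -1.2  0.4] [-0.22 -0.29 -0.28] 0.561
0.188 False 13.44 [0.5601 0.0409 0.1877] [ 3.3 -1.4 -3.3] [-0.21 -0.66 -0.3 ] 0.561
0.196 False 13.79 [0.5595 0.0413 0.1962] [-0.3 -0.6 -0.7] [ 0.01 -0.14 -0.  ] 0.563
0.205 False 14.17 [0.5602 0.0411 0.2056] [ 0.4 -0.5 -0.4] [ 0.01 -0.14 -0.03] 0.565
0.215 False 14.57 [0.5603 0.041  0.2155] [-0.1 -0.1 -0.7] [-0.07 -0.15  0.01] 0.563
0.225 False 14.97 [0.5603 0.041  0.2255] [-0.4 -0.2 -0.2] [ 0.01 -0.06  0.06] 0.557
```

View pics/t3.png

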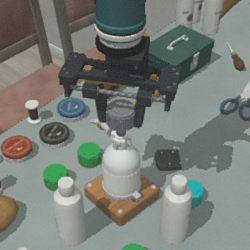

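The cap is off: it shows between the fingers above the bare neck at (121,143) in the crop. Now I raise it to +90 mm and check.

Run:
```python
from h import *
def s(l):
    o=manip.get_obs();print(l,round(o['t'],2),np.round(o['tcp_pos'],4),np.round(o['ee_rot'],3),np.round(o['force'],1),round(o['width'],3));return o
manip.servo_line([.5595,.0408,.270],max_speed=.08);manip.pause(.4);s("up")
a=manip.capture("scene")[:,:,::-1];cv2.imwrite("pics/s4.png",a)
t=manip.capture("top")[:,:,::-1];cv2.imwrite("pics/t4.png",t)
print("pred cap bottom/top px",proj("scene",[.5595,.0408,.248]),proj("scene",[.5595,.0408,.28]))
cv2.imwrite("pics/c4.png",np.hstack([cv2.resize(a[90:290,200:400],(400,400),interpolation=2),cv2.resize(t[120:290,175:345],(400,400))]))
```

```text
up 16.13 [0.5593 0.0408 0.2696] [-0.     0.489  0.872 -0.   ] [-0.2 -0.7 -0.8] 0.562
pred cap bottom/top px (np.float64(270.58821944147843), np.float64(161.70601182327923)) (np.float64(270.4749506134002), np.float64(146.21829153555208))
```

View pics/c4.png

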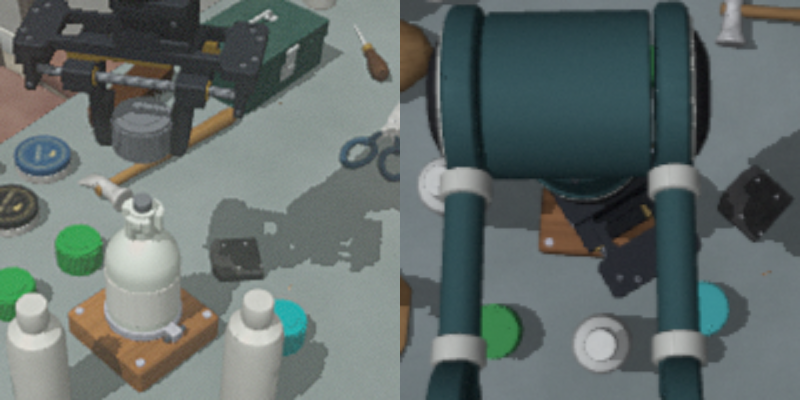

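Run:
```python
from h import *
a=cv2.imread("pics/scene0.png").astype(int);b=cv2.imread("pics/s4.png").astype(int)
for n,(x,y,w,h) in {"a":(200,235,40,70),"b":(308,232,40,72),"heel":(304,205,30,28)}.items():
    print(n,np.abs(a-b)[y:y+h,x:x+w].max(2).mean().round(1))
o=manip.get_obs();print(o['t'],np.abs(o['qvel']).max(),o['width'])
manip.sign_off()
```

```text
a 8.0
b 8.2
heel 17.8
16.2333 0.0018935217719592665 0.559915240115427
the job is handed in; nothing more can be done
```

I opened the cleaner bottle and handed the job in at 16.2 s, with the cap still held above it. The sign-off reports no verdict.

- **Grip and press:** I gripped the grey cap with 45 N. The fingers closed at 49 mm on the 50 mm cap. I pressed it about 7 to 8 mm with 11 to 13 N.
- **Turn:** I turned the gripper anticlockwise with the cap held pressed. Torque stayed under 0.1 N·m, then rose to 1.3 N·m at 75° of gripper turn, which I took as the firm stop. I eased back 3.5°, still pressed, to unload it before lifting.
- **Lift:** The cap came straight off, and I raised the gripper 90 mm from where it gripped.
- **Last checks:** The scene view shows the cap upright in the fingers, straight above the bare neck. The gripper is still and its width unchanged. The cap's top face appears within about 2 px of where it should be, so the 90 mm is good to about 4 mm.
- **Bystanders:** The two care bottles' image patches show only small differences from the start. The heel block's patch differs more (18 against 8); I put that down to the arm's shadow, since it looks unmoved, but I did not measure its position again.
- **Disagreement:** The three camera views of the cap's position differed by 2 to 4 mm, so I used the mean. While pressing, the arm also gave sideways by about 2.5 mm, with side force no more than about 5 N.

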